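Slide the tube-block tray through the spring-gated chute

ROBOT

A 6-joint arm with a two-finger parallel gripper is mounted at the origin on a cart in front of the work surface, level with it; the furniture and walls round the work are solid. World frame = base frame: x ahead of the robot, y to its left, z up, the work surface at z = 0. Lengths are in m, angles in degrees, forces in N, time in s.
With the tool pointing down it reaches from about 0.3 to 0.75 m from the base axis. Payload 8.5 kg.
Tool frame: the origin (TCP) lies at the very end of the fingers, on their centre line; the grasp point (between the pads) lies 19 mm behind it (bot.grip_depth is the distance from the TCP to the grasp point, in m); z points along the fingers, y is the line along which they close (so a half turn about z gives the same grasp; the last joint's range is limited). The gripper opens to 88 mm and grips with 3 to 60 N. Pads are 18 mm wide; open, the fingers measure 123 mm over their backs; the gripper's body (75 mm by 187 mm) begins 45 mm behind the grasp point.
Start: joints at [59.857, 21.807, 74.336, -0, 83.858, -12.336], TCP at [0.168, 0.524, 0.239] pointing down, gripper open.
Joint ranges: [-178.18, 178.18], [-50.72, 133.34], [12.68, 142.11], [-81.47, 261.47], [9.98, 163.14], [-165.26, 165.26]. Speed limits (degrees/s): [136.94, 136.94, 180, 180, 180, 180].

INTERFACE

Orientations are given as [roll, pitch, yaw] about the fixed x, y, z axes, in that order (R = Rz(yaw) Ry(pitch) Rx(roll)).
In Python, from workcell import bot gives the robot as it stands. The module is installed in compiled form; this text tells all that it offers.
- The arm moves only by the shell command python3 -m crank 'ROWS' [FORCE]. ROWS is JSON, a list that holds one entry, the list of rows, each a list of 5 numbers: the shift along the world's x, y, z in m, then the turn about the world's z in rad, then the closure, from 0 (fully open) to 1 (shut). In form: [[[x, y, z, roll, gripper], ...]]. A call has 1 to 10 rows; each row shifts and turns the commanded pose from where the row before left it; what a row does not reach is not made up. A row lasts 1/10 s, in which the tool goes at most 50 mm and 8.59 degrees, less where a joint would pass 70% of its speed; a pose out of reach is approached as far as the arm can. A call is refused whole if a number of a shift passes 0.05 or a number of a turn 0.15, either way. A call with a gripper value outside its range is refused whole. The fingers move at their own pace and stop on an object; FORCE is the grip in N (left out, the last holds). Time passes only in rows, so rows that do not move let the fingers close. It gives the time, the measured TCP pose, the force, the opening and the grip force at its end, in the units of the state.
- bot.read_state(): the state, without advancing time (a new reading comes with each control period).
- bot.read_camera(name): name is "side" or "top"; returns a dict with "pixels" (384x512x3 uint8, red, green, blue), "camera_matrix" (3x3 intrinsics, pixels), "k1" (the pictures are not rectified: a ray, as slopes to the right and down, at radius r is drawn at 1 + k1 r^2 times it, then the intrinsics apply), "position" and "attitude" of the camera in the world. Camera axes: x right, y down, z forward; pixel columns grow to the right and rows downward; lengths in m; the calibration is good to about 2 mm. A picture is of the moment at which its call begins. There is no depth.
- bot.finish_job(): hands the job in; it is judged then, once.
The state is a dict: "time": time; "joint_pos": joint angles; "qvel": joint speeds; "effort": joint torques, N m; "eef_pos": TCP position; "eef_rot": TCP orientation; "contact_force": force on the tool from outside, world axes, zero at the start; "wrist_torque": the same for the moment, N m; "width": finger opening in m; "finger_force": force on a finger pad.
Only numpy, scipy, OpenCV 4.12 (cv2) and the standard library are available. Lean on these libraries where they do the work, as an engineer would, in place of code of your own. Each camera call takes 0.05 s, during which the arm holds its last target. There are 200 camera calls.

TASK

The tray with the metal tube block waits in the flat aluminium chute, in front of a sprung gate. Press the gate's long push bar sideways, away from the chute, with one fingertip and, keeping the gate held open well clear of the block, push the tray by the upright plate at its rear with the other finger until it is fully home against the end stop; then let the gate swing shut behind the block. Only push: do not lift the tray or let the gate touch it, and leave the other things alone.

Things in the scene. Friction and masses are not known exactly. Their poses are not given: they have to be found in the camera images.
- chute: Fixed aluminium chute. Origin: underside, on its centre line; +y = the way the tray is pushed, x across, z up (all mm). Base plate 4 thick, x -72 to 53, y -165 to 325. Guide walls 6 thick, inner faces x +-37.5, tops z 18. Gate leaf at y 170; gate shaft and push bar on the -x side. End stop 34 high, meets the tray front at y 312. Bearing blocks 18 x 12, tops z 48, at x -56, y -158 and 150.
- gate (a joint): Gate opening, rad: 0 shut, stop at 1.25; it clears the block from 0.5, and 0.7 to 1.0 is well clear. A light spring shuts it: 2 to 5 N on the push bar hold it open, released it swings shut. It turns about a steel shaft 8 mm thick, along the chute's y at x -56, z 40 mm. The leaf swings up in its own plane, so the tray cannot push it open.
- gate_bar (a point): Point on the axis of the gate's round push bar (10 mm thick), at chute y 0; moves with the gate. The bar runs along the shaft, 55 mm from it, from chute y -147 to 125; one arm at each end joins it to the shaft, none between. Shut: straight above the shaft (chute x -56, z 95). Opening q takes it to chute x -56 - 55 sin q, z 40 + 55 cos q.
- gate_leaf (a point): Middle of the lower edge of the gate's grey leaf (50 wide, 6 thick, over chute x -25 to 25, at y 170); moves with the gate. Shut, it is 15 mm above the chute's underside: clear of the tray's stem but not of the block.
- tray: Loose aluminium tray, pale 18-hole tube block (68 x 116 x 21 mm) fixed on it, about 0.65 kg; slides on the chute's base plate. Origin: underside, centre of its 70 x 124 base; axes as the chute's. Front at tray y 62, rear of the base at -62, block top z 26. A flat stem (6 high) runs back to an upright push plate. Home: origin at chute y 250, z 4.
- push_plate (a point): Point on the rear face of the tray's upright push plate (64 wide, 8 thick), at tray (0, -150, 60) mm; push this face along +y. The plate's top is 72 mm above the tray's underside. At home this face is at chute y 100, 70 mm short of the gate leaf.
- vial_a: Bystander: a small glass vial with a black cap, 27 dia x 66 mm, standing on the bench by the chute; origin at the centre of its underside. Leave it alone.
- vial_b: Bystander: a small glass vial with a pale cap, 27 dia x 66 mm, standing on the bench by the chute; origin at the centre of its underside. Leave it alone.
- petri: Bystander: a lidded petri dish, 60 dia x 14 mm, standing on the bench by the chute; origin at the centre of its underside. Leave it alone.
- tape: Bystander: a roll of tape lying flat, 62 dia x 18 mm, standing on the bench by the chute; origin at the centre of its underside. Leave it alone.
- tips: Bystander: a white carton, 60 x 100 x 30 mm, standing on the bench by the chute; origin at the centre of its underside. Leave it alone.
- small_beaker: Bystander: a small glass beaker, 74 dia x 87 mm, standing on the bench by the chute; origin at the centre of its underside. Leave it alone.
- jar: Bystander: a short white screw-cap jar, 60 dia x 90 mm, standing on the bench by the chute; origin at the centre of its underside. Leave it alone.

How it is judged (in metres and radians):
On the way:
1. the block is passing under the gate while one finger holds the gate open and the tray is being pushed by the fingers (value of joint gate above 0.5 rad and contact force between the fingers and gate above 0.2 N and contact force between the fingers and tray above 0.1 N and y of tray in the frame of chute between 0.13 and 0.215 m), for 0.2 s.
At the end, for the whole second after the job is handed in: The tray lies flat in the chute, at rest, its front within 7 mm of the end stop, and the gate is shut (below 0.08 rad) (y of tray in the frame of chute above 0.243 m and z of tray in the frame of chute below 0.008 m and angle between tray's own z axis and vertical below 0.06 rad and linear speed of tray below 0.01 m/s and value of joint gate below 0.08 rad); the robot touches nothing.
It fails at once if the gate touches the tray or its block (over 0.5 N) (contact force between gate and tray above 0.5 N).
It fails at once if the tray is lifted off the chute (8 mm) or tipped (z of tray in the frame of chute above 0.012 m or angle between tray's own z axis and vertical above 0.15 rad).
It fails at once if a bystander is moved over 20 mm or tipped over (distance of any of vial_a, vial_b, petri, tape, tips, small_beaker, jar from where it was at the start of the episode above 0.02 m or angle between any of vial_a, vial_b, petri, tape, tips, small_beaker, jar's own z axis and vertical above 0.4 rad).
It also fails if it takes over 48 s, if anything falls off the work surface, if the arm or the gripper's body presses on something with over 40 N, if the wrist force passes 120 N, or if a joint passes its speed limit or range.

## Working session

There is one attempt and no reset: what is moved stays moved. The work goes in short steps, Python scripts to look and compute and a shell command to move; the robot and the scene stay as the last step left them, time stands still between calls to the robot, and variables do not carry over. Pictures are saved under pics/ and viewed, at most 10 in all, crops included, and the job is handed in when it is done.

```bash
mkdir -p pics; cat > h.py <<'E'
import numpy as np,cv2
from workcell import bot
def snap(n,f):
    c=bot.read_camera(n); cv2.imwrite(f,c["pixels"][:,:,::-1]); return c
E
python3 - <<'E'
from h import *
for n in("top","side"):
    c=snap(n,f"pics/{n}0.png")
    print(n,c["camera_matrix"],c["k1"],c["position"],c["attitude"])
print(bot.read_state())
E
```

```text
top [[496.73669813   0.         260.57718825]
 [  0.         496.73669813 188.75954606]
 [  0.           0.           1.        ]] -0.009959468327306004 [-0.37813732 -0.18689618  1.58224744] [-149.47221464   -0.42986714  -78.67618418]
side [[473.81287795   0.         263.39353699]
 [  0.         473.81287795 189.55895739]
 [  0.           0.           1.        ]] 0.01005347703062337 [ 0.09212033 -0.97101309  0.78616907] [-124.57387254   -1.28428135  -22.09616169]
{'time': 0.1, 'joint_pos': array([ 5.98558416e+01,  2.18351597e+01,  7.43765994e+01, -6.42729312e-04,
        8.38573851e+01, -1.23349677e+01]), 'qvel': array([ 0.04752467, -0.08356503, -0.12928716, -0.08550591,  0.04194026,
        0.0643237 ]), 'effort': array([ 3.96892719e-03, -4.38647819e+01, -2.24914008e+01,  7.14627793e-02,
        3.42106575e-02, -2.44824440e-05]), 'eef_pos': array([0.16809259, 0.52343605, 0.23824041]), 'eef_rot': array([-1.79932316e+02, -1.41468189e-02,  1.62190870e+02]), 'contact_force': array([ 0.64626156,  0.56372417, -0.20605016]), 'wrist_torque': array([-0.03453132,  0.026832  ,  0.01936457]), 'finger_force': 0.0, 'width': 0.08829405658140167}
```

View pics/top0.png

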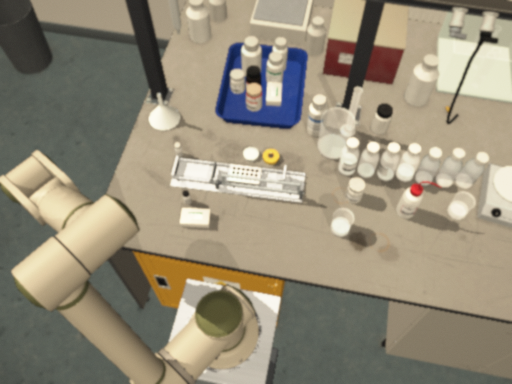

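View pics/side0.png

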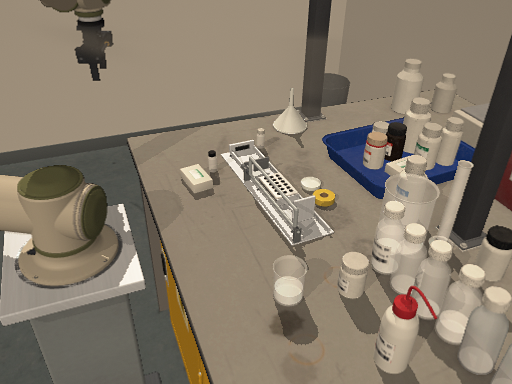

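The top view shows the chute from (172,172) to (305,190). The side view shows it from (235,150) to (315,235), with the push bar on the robot side. I'll enlarge both.

```bash
python3 - <<'E'
import cv2,numpy as np
t=cv2.imread("pics/top0.png")[140:235,160:320]; s=cv2.imread("pics/side0.png")[125:245,175:345]
cv2.imwrite("pics/t1.png",cv2.resize(t,None,fx=5,fy=5,interpolation=3))
cv2.imwrite("pics/s1.png",cv2.resize(s,None,fx=4.7,fy=4.7,interpolation=3))
E
```

```text
(no output)
```

View pics/t1.png

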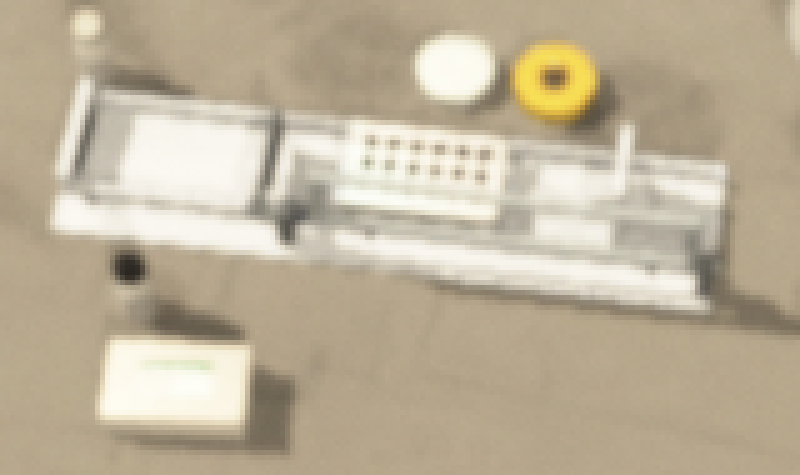

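View pics/s1.png

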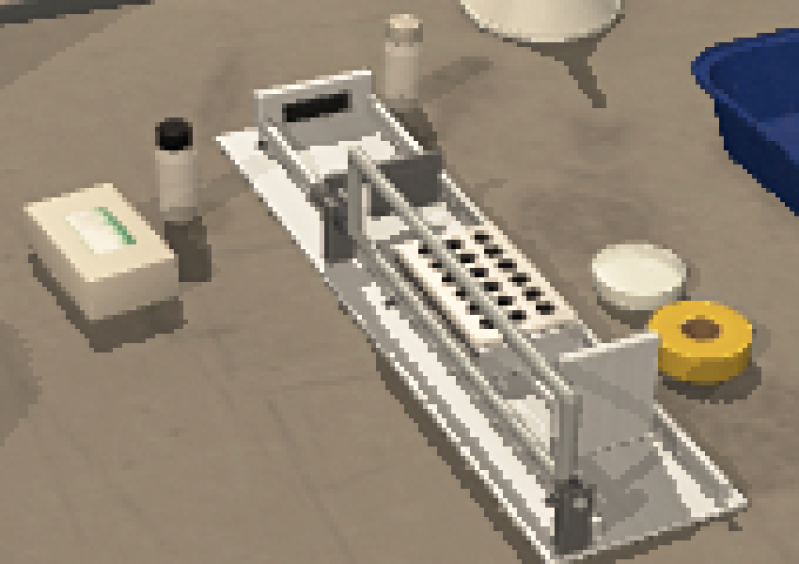

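The top crop shows the chute's base corners at (50,232), (710,312) and (727,165), with the black-capped vial at (128,268) and the carton on the robot side. The side crop shows the bar from (357,152) to (568,392), the plate top at (562,357)–(655,337), and base corners at (217,138) and (745,503). Next I'll fit the chute pose and the tray y.

```bash
cat >> h.py <<'E'
from scipy.spatial.transform import Rotation as Rn
from scipy.optimize import least_squares
def proj(c,P):
    q=(np.atleast_2d(P)-c["position"])@Rn.from_euler("xyz",c["attitude"],degrees=True).as_matrix()
    s=q[:,:2]/q[:,2:]; s=s*(1+c["k1"]*(s**2).sum(1,keepdims=True)); K=c["camera_matrix"]
    return s*[K[0,0],K[1,1]]+K[:2,2]
def unproj(c,uv,z):
    K=c["camera_matrix"]
    f=lambda p:proj(c,[p[0],p[1],z])[0]-uv
    return least_squares(f,[.3,.2]).x
def w(p,L):
    L=np.atleast_2d(L)/1000; a=p[2]; R=np.array([[np.cos(a),-np.sin(a)],[np.sin(a),np.cos(a)]])
    return np.c_[L[:,:2]@R.T+p[:2],L[:,2]]
E
python3 - <<'E'
from h import *
T=bot.read_camera("top");S=bot.read_camera("side")
t=[((50,232),(-72,325,4)),((710,312),(-72,-165,4)),((727,165),(53,-165,4))]
s=[((745,503),(53,-165,4)),((217,138),(-72,325,4)),((357,152),(-56,125,98)),((568,392),(-56,-147,98))]
pt=[((562,357),-32),((655,337),32)]
tu=np.array([a for a,_ in t])/5+[160,140]-.4; su=np.array([a for a,_ in s])/4.7+[175,125]-.4
pu=np.array([a for a,_ in pt])/4.7+[175,125]-.4
def f(p):
    return np.r_[(proj(T,w(p,[b for _,b in t]))-tu).ravel(),(proj(S,w(p,[b for _,b in s]))-su).ravel(),
     (proj(S,w(p,[(x,p[3]*1000-150,76) for _,x in pt]))-pu).ravel()]
best=min((least_squares(f,[x,y,a,.05]) for a in np.arange(-3,3.1,.5) for x in(.3,.5) for y in(.1,.4)),key=lambda r:r.cost)
p=best.x;print(p,np.degrees(p[2]),best.cost);print(best.fun.reshape(-1,2).round(1))
np.save("p.npy",p)
for n,L in dict(bar0=(-56,0,95),nearend=(-56,-147,95),farend=(-56,125,95),plate=(0,p[3]*1000-150,64),platehome=(0,100,64)).items():print(n,w(p,L).round(4))
for n,uv,z in[("vialA",(128,268),.066),("vialB",(87,22),.066),("tipsc",(175,382),.03),("petri",(455,67),.014),("tape",(555,78),.018)]:
    q=unproj(T,np.array(uv)/5+[160,140]-.4,z);a=p[2];d=q-p[:2];print(n,q.round(3),(1000*np.array([[np.cos(a),np.sin(a)],[-np.sin(a),np.cos(a)]])@d).round())
E
```

```text
[ 5.72913485e-01 -4.17954631e-03 -6.22559949e+00  5.83895047e-02] -356.70057592026455 3.463515544581502
[[ 0.1 -0.3]
 [ 0.   0.3]
 [-0.1  0.9]
 [ 0.8 -0.3]
 [-0.4 -0.7]
 [-0.4 -0.9]
 [ 0.4  0.6]
 [-1.   0.8]
 [ 0.9 -0.8]]
bar0 [[ 0.517  -0.0074  0.095 ]]
nearend [[ 0.5255 -0.1542  0.095 ]]
farend [[0.5098 0.1174 0.095 ]]
plate [[ 0.5782 -0.0956  0.064 ]]
platehome [[0.5672 0.0957 0.064 ]]
vialA [0.43  0.234] [-129.  246.]
vialB [0.629 0.322] [ 74. 322.]
tipsc [0.366 0.187] [-195.  202.]
petri [0.679 0.052] [109.  50.]
tape [ 0.682 -0.026] [107. -28.]
```

Chute yaw is about 3.3° and the tray is at y ≈ 58 mm, so about 192 mm of pushing is needed. Plan: keep the gripper open with its closing line across the chute, press the bar with the back of the −x finger, and push the plate with the other. I'll move above the start point first.

```bash
python3 -m crank '[[[0.0216,-0.0319,0,-0.06,0],[0.0216,-0.0319,0,-0.06,0],[0.0216,-0.0319,0,-0.06,0],[0.0216,-0.0319,0,-0.06,0],[0.0216,-0.0319,0,-0.06,0],[0.0216,-0.0319,0,-0.06,0],[0.0216,-0.0319,0,-0.06,0],[0.0216,-0.0319,0,-0.06,0],[0.0216,-0.0319,0,-0.06,0],[0.0216,-0.0319,0,-0.06,0]]]'
python3 -m crank '[[[0.0216,-0.0319,0,-0.06,0],[0.0216,-0.0319,0,-0.06,0],[0.0216,-0.0319,0,-0.06,0],[0.0216,-0.0319,0,-0.06,0],[0.0216,-0.0319,0,-0.06,0],[0.0216,-0.0319,0,-0.06,0],[0.0216,-0.0319,0,-0.06,0],[0.0216,-0.0319,0,-0.06,0],[0.0216,-0.0319,0,-0.06,0],[0,0,0,0,0]]]'
```

```text
time: 1.2
eef_pos: [0.3848, 0.2032, 0.2388]
eef_rot: [180.0, 0.0, 127.7]
contact_force: [-0.1, 0.3, -0.6]
width: 0.0883
finger_force: 0.0
time: 2.2
eef_pos: [0.5801, -0.086, 0.2375]
eef_rot: [-180.0, 0.0, 96.6]
contact_force: [-0.0, -0.2, -0.3]
width: 0.0883
finger_force: 0.0
```

```bash
python3 -m crank '[[[0.01,-0.0145,0,-0.029,0],[0.01,-0.0145,0,-0.029,0],[0,0,-0.03,0,0],[0,0,-0.03,0,0],[0,0,-0.03,0,0],[0,0,-0.03,0,0],[0,0,0,0,0],[0,0,0,0,0]]]'
python3 - <<'E'
from h import *
S=snap("side","pics/s2f.png")
cv2.imwrite("pics/s2.png",cv2.resize(cv2.imread("pics/s2f.png")[110:270,170:370],None,fx=3.7,fy=3.7,interpolation=3))
print(bot.read_state()["eef_pos"])
E
```

```text
time: 3.0
eef_pos: [0.5987, -0.1111, 0.1195]
eef_rot: [180.0, -0.0, 93.6]
contact_force: [1.2, 0.5, 1.0]
width: 0.0883
finger_force: 0.0
[ 0.59913062 -0.11132732  0.12035187]
```

View pics/s2.png

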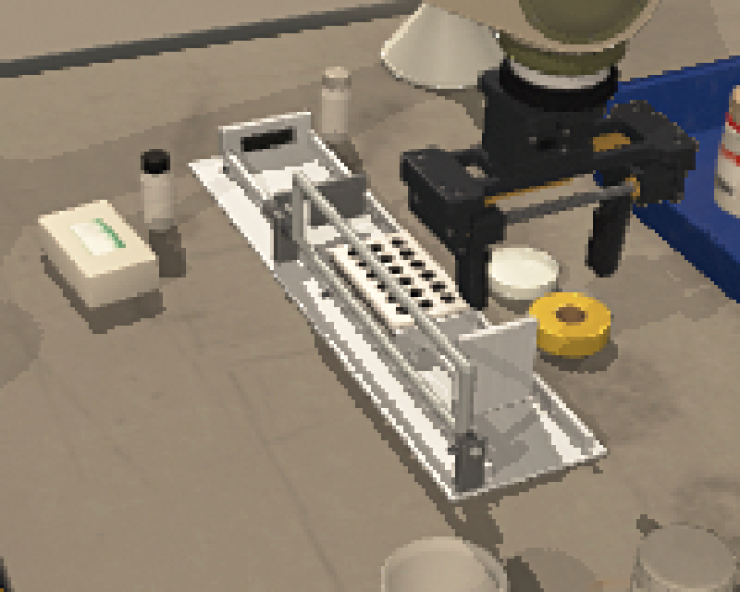

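The picture shows the left fingertip at about (472,305), the right tip at about (603,272) and the plate's top edge at about (460–537, 325–340). I'll check these against the projection.

```bash
python3 - <<'E'
from h import *
S=bot.read_camera("side");p=np.load("p.npy");s=bot.read_state()
R=Rn.from_euler("xyz",s["eef_rot"],degrees=True).as_matrix();o=s["eef_pos"];print(o,s["eef_rot"])
f=lambda P:((proj(S,P)-[170,110]+.4)*3.7).round()
for y in(-.0615,-.044,.044,.0615):print(y,f(o+R@[0,y,0]))
print(f(w(p,[(-32,p[3]*1000-150,76),(32,p[3]*1000-150,76)])))
a=p[2];d=o[:2]-p[:2];print("tcp chute",1000*np.array([[np.cos(a),np.sin(a)],[-np.sin(a),np.cos(a)]])@d)
E
```

```text
[ 0.59931008 -0.11144944  0.12066802] [1.79842972e+02 7.21215406e-02 9.35815447e+01]
-0.0615 [[461. 303.]]
-0.044 [[484. 297.]]
0.044 [[596. 267.]]
0.0615 [[617. 261.]]
[[457. 339.]
 [537. 318.]]
tcp chute [  20.17903216 -108.61131172]
```

The projection agrees with the picture. Next: descend, then press the bar sideways.

```bash
python3 -m crank '[[[0,-0.003,-0.02,0,0],[0,0,-0.02,0,0],[0,0,-0.015,0,0],[0,0,-0.008,0,0],[0,0,0,0,0],[0,0,0,0,0]]]'
python3 -m crank '[[[-0.008,-0.0005,0,0,0],[-0.008,-0.0005,0,0,0],[-0.008,-0.0005,0,0,0],[-0.008,-0.0005,0,0,0],[-0.008,-0.0005,0,0,0],[-0.008,-0.0005,0,0,0],[-0.006,0,0,0,0],[0,0,0,0,0],[0,0,0,0,0]]]'
python3 - <<'E'
from h import *
snap("side","pics/s3f.png")
cv2.imwrite("pics/s3.png",cv2.resize(cv2.imread("pics/s3f.png")[110:270,170:370],None,fx=3.7,fy=3.7,interpolation=3))
p=np.load("p.npy");o=bot.read_state()["eef_pos"]
a=p[2];d=o[:2]-p[:2];print("tcp chute",1000*np.array([[np.cos(a),np.sin(a)],[-np.sin(a),np.cos(a)]])@d)
E
```

```text
time: 3.7
eef_pos: [0.5992, -0.1146, 0.057]
eef_rot: [179.9, 0.0, 93.6]
contact_force: [-0.0, -0.1, -0.1]
width: 0.0884
finger_force: 0.0
time: 4.6
eef_pos: [0.5455, -0.1177, 0.056]
eef_rot: [179.8, 0.0, 93.5]
contact_force: [8.1, 0.4, -4.8]
width: 0.0881
finger_force: 3.8
tcp chute [ -33.91355123 -111.75148114]
```

View pics/s3.png

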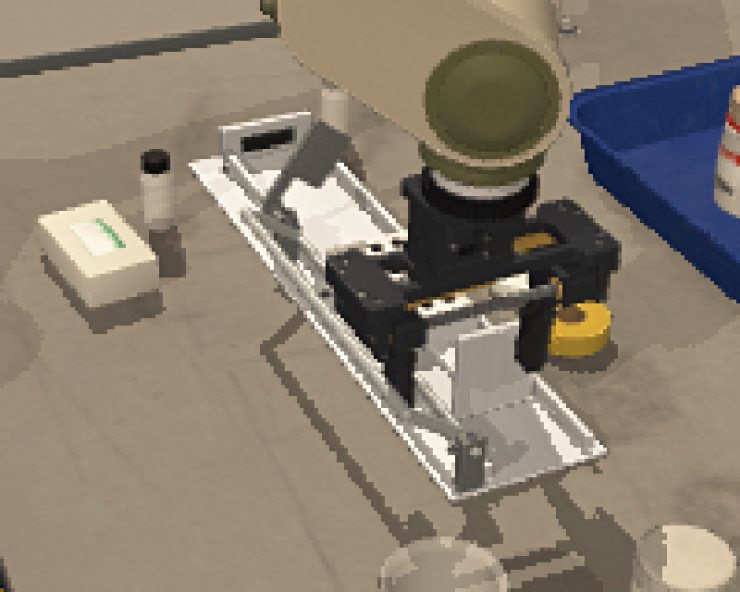

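The gate is open at about 0.9 rad and the left finger holds the bar at (400,390). The right finger is at about (537,365), near the plate's right edge, so I'll check its overlap with the plate.

```bash
python3 - <<'E'
from h import *
S=bot.read_camera("side");p=np.load("p.npy");s=bot.read_state()
R=Rn.from_euler("xyz",s["eef_rot"],degrees=True).as_matrix();o=s["eef_pos"]
f=lambda P:((proj(S,P)-[170,110]+.4)*3.7).round().tolist()
for x in(-.009,.009):
  for y in(-.0615,-.044,.044,.0615):print(x,y,f(o+R@[x,y,0]),f(o+R@[x,y,-.03]))
print(f(w(p,[(32,p[3]*1000-150,z) for z in(76,56,4)])))
for q in(.7,.85,.95,1.05,1.2):print(q,f(w(p,[(-56-55*np.sin(q),y,40+55*np.cos(q)) for y in(-147,125)])))
im=cv2.imread("pics/s3f.png")[165:235,225:335];cv2.imwrite("pics/s4.png",cv2.resize(im,None,fx=7,fy=7,interpolation=3))
E
```

```text
-0.009 -0.0615 [[393.0, 409.0]] [[395.0, 374.0]]
-0.009 -0.044 [[417.0, 403.0]] [[418.0, 367.0]]
-0.009 0.044 [[529.0, 371.0]] [[532.0, 336.0]]
-0.009 0.0615 [[551.0, 364.0]] [[554.0, 330.0]]
0.009 -0.0615 [[381.0, 394.0]] [[383.0, 359.0]]
0.009 -0.044 [[404.0, 388.0]] [[406.0, 353.0]]
0.009 0.044 [[516.0, 357.0]] [[519.0, 322.0]]
0.009 0.0615 [[537.0, 350.0]] [[541.0, 316.0]]
[[537.0, 318.0], [535.0, 341.0], [529.0, 399.0]]
0.7 [[418.0, 399.0], [256.0, 199.0]]
0.85 [[410.0, 408.0], [249.0, 207.0]]
0.95 [[405.0, 415.0], [245.0, 213.0]]
1.05 [[400.0, 421.0], [241.0, 219.0]]
1.2 [[395.0, 432.0], [237.0, 228.0]]
```

View pics/s4.png

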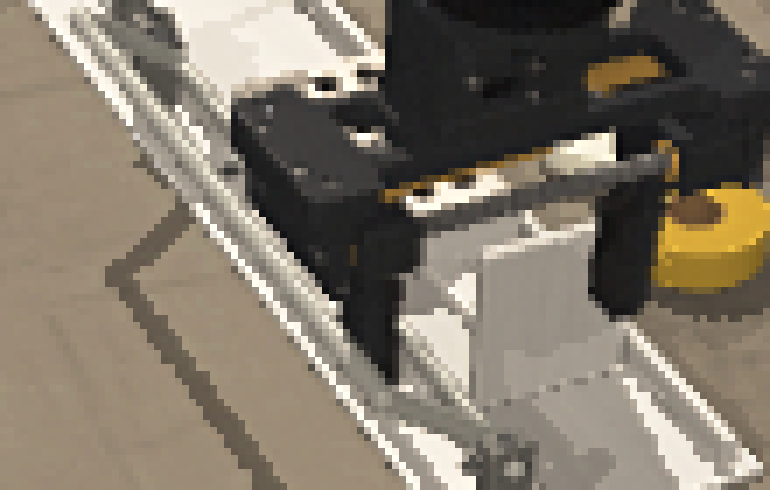

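The right finger overlaps the plate (x ≈ 10–27) and the gate is around 0.95–1.0. I'll ease it back slightly and start pushing.

```bash
python3 -m crank '[[[0.004,0,0,0,0],[-0.0003,0.005,0,0,0],[-0.0003,0.005,0,0,0],[-0.0003,0.005,0,0,0],[-0.0003,0.006,0,0,0],[-0.0003,0.006,0,0,0],[-0.0003,0.006,0,0,0],[-0.0003,0.006,0,0,0],[-0.0003,0.006,0,0,0],[-0.0003,0.006,0,0,0]]]'
cat > c.py <<'E'
from h import *
p=np.load("p.npy");s=bot.read_state();o=s["eef_pos"]
a=p[2];d=o[:2]-p[:2];print("tcp chute",1000*np.array([[np.cos(a),np.sin(a)],[-np.sin(a),np.cos(a)]])@d,s["contact_force"])
E
python3 c.py
```

```text
time: 5.7
eef_pos: [0.5461, -0.0668, 0.056]
eef_rot: [179.9, 0.1, 93.5]
contact_force: [2.6, -5.5, -0.7]
width: 0.0882
finger_force: 3.2
tcp chute [-30.398521   -60.93090817] [ 2.62988947 -5.47345582 -0.73905347]
```

```bash
python3 -m crank '[[[-0.0004,0.006,0,0,0],[-0.0003,0.006,0,0,0],[-0.0004,0.006,0,0,0],[-0.0003,0.006,0,0,0],[-0.0004,0.006,0,0,0],[-0.0003,0.006,0,0,0],[-0.0004,0.006,0,0,0],[-0.0003,0.006,0,0,0],[-0.0004,0.006,0,0,0],[-0.0003,0.006,0,0,0]]]'
python3 c.py
python3 - <<'E'
from h import *
snap("side","pics/s5f.png")
cv2.imwrite("pics/s5.png",cv2.resize(cv2.imread("pics/s5f.png")[110:270,170:370],None,fx=3.7,fy=3.7,interpolation=3))
E
```

```text
time: 6.7
eef_pos: [0.5425, -0.0068, 0.0559]
eef_rot: [180.0, 0.1, 93.5]
contact_force: [4.0, -5.1, 0.4]
width: 0.0881
finger_force: 3.3
tcp chute [-30.50792607  -0.8776164 ] [ 4.02242589 -5.09431682  0.40516203]
```

View pics/s5.png

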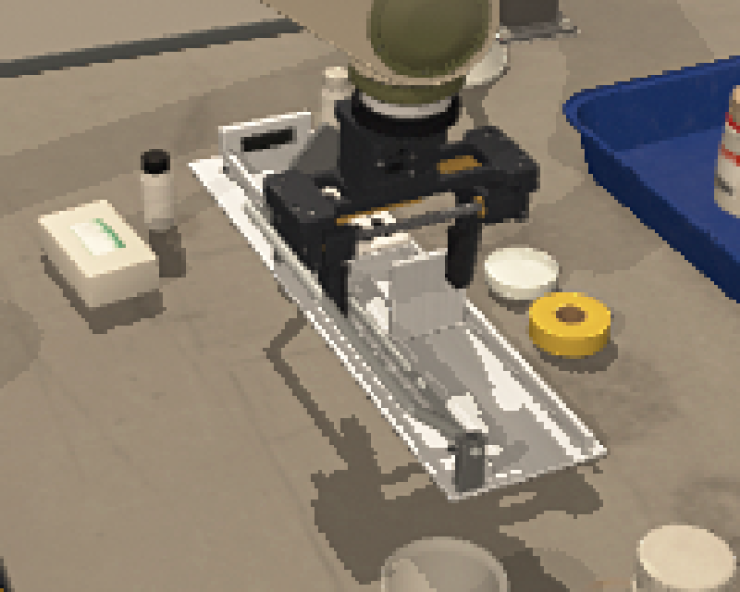

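The tray plate is pushed (finger at (460,270)), and the gate is open at about 0.8 with the block passing beneath it. I'll continue.

```bash
python3 -m crank '[[[-0.0008,0.006,0,0,0],[-0.0006,0.006,0,0,0],[-0.0004,0.006,0,0,0],[-0.0003,0.006,0,0,0],[-0.0004,0.006,0,0,0],[-0.0003,0.006,0,0,0],[-0.0004,0.006,0,0,0],[-0.0003,0.006,0,0,0],[-0.0004,0.006,0,0,0],[-0.0003,0.006,0,0,0]]]'
python3 c.py
python3 -m crank '[[[-0.0003,0.005,0,0,0],[-0.0003,0.005,0,0,0],[-0.0003,0.005,0,0,0],[-0.0002,0.003,0,0,0],[-0.0002,0.003,0,0,0],[-0.0001,0.002,0,0,0]]]'
python3 c.py
```

```text
time: 7.75
eef_pos: [0.5383, 0.0531, 0.056]
eef_rot: [180.0, 0.1, 93.5]
contact_force: [2.6, -5.8, -0.5]
width: 0.0877
finger_force: 3.4
tcp chute [-31.24002687  59.17958822] [ 2.64245891 -5.80455877 -0.49952176]
time: 8.35
eef_pos: [0.5369, 0.076, 0.056]
eef_rot: [180.0, 0.1, 93.6]
contact_force: [2.9, -6.0, -0.3]
width: 0.0881
finger_force: 3.5
tcp chute [-31.36924923  82.15605207] [ 2.87844988 -5.98671171 -0.28628126]
```

Creep to the stop, watching the force.

```bash
python3 -m crank '[[[-0.0001,0.002,0,0,0],[-0.0001,0.002,0,0,0],[-0.0001,0.0015,0,0,0],[0,0,0,0,0]]]'
python3 -m crank '[[[0,0.001,0,0,0],[0,0.001,0,0,0],[0,0,0,0,0]]]'
python3 c.py
```

```text
time: 8.75
eef_pos: [0.5366, 0.0816, 0.056]
eef_rot: [180.0, 0.1, 93.6]
contact_force: [3.2, -4.8, 1.2]
width: 0.0883
finger_force: 2.9
time: 9.05
eef_pos: [0.5366, 0.0835, 0.056]
eef_rot: [180.0, 0.1, 93.5]
contact_force: [3.7, -5.6, -0.6]
width: 0.0881
finger_force: 3.2
tcp chute [-31.25199845  89.58587375] [ 3.67034703 -5.62027667 -0.64844007]
```

```bash
python3 -m crank '[[[0,0.001,0,0,0],[0,0.001,0,0,0],[0,0,0,0,0]]]'
python3 -m crank '[[[0,0.001,0,0,0],[0,0.001,0,0,0],[0,0,0,0,0]]]'
python3 c.py
```

```text
time: 9.35
eef_pos: [0.5367, 0.0844, 0.056]
eef_rot: [180.0, 0.2, 93.5]
contact_force: [3.9, -12.4, 1.1]
width: 0.0882
finger_force: 6.7
time: 9.65
eef_pos: [0.5373, 0.0849, 0.0564]
eef_rot: [179.9, 0.3, 93.4]
contact_force: [3.3, -22.3, 3.7]
width: 0.0881
finger_force: 11.5
tcp chute [-30.43840463  90.93775489] [  3.32651785 -22.33905311   3.70717469]
```

The force rise at the predicted y shows it is home. Now back off, ease the gate shut, and rise clear.

```bash
python3 -m crank '[[[0.0002,-0.004,0,0,0],[0.0003,-0.006,0,0,0],[0.0003,-0.006,0,0,0],[0,0,0,0,0]]]'
python3 -m crank '[[[0.006,0,0,0,0],[0.006,0,0,0,0],[0.006,0,0,0,0],[0.006,0,0,0,0],[0.006,0,0,0,0],[0.006,0,0,0,0],[0.006,0,0,0,0],[0.006,0,0,0,0],[0.004,0,0,0,0],[0,0,0,0,0]]]'
python3 c.py
```

```text
time: 10.05
eef_pos: [0.5371, 0.0715, 0.0557]
eef_rot: [-180.0, 0.0, 93.5]
contact_force: [3.0, -1.7, -0.1]
width: 0.0878
finger_force: 1.1
time: 11.05
eef_pos: [0.5896, 0.0719, 0.0556]
eef_rot: [-180.0, 0.0, 93.6]
contact_force: [-0.4, 0.5, -0.8]
width: 0.0882
finger_force: 0.0
tcp chute [21.00563777 75.04204235] [-0.39514993  0.49130647 -0.79347517]
```

```bash
python3 -m crank '[[[0,0,0.015,0,0],[0,0,0.025,0,0],[0,0,0.03,0,0],[0,0,0.03,0,0],[0,0,0.03,0,0],[0,0,0.03,0,0],[0,0,0,0,0],[0,0,0,0,0],[0,0,0,0,0]]]'
python3 - <<'E'
from h import *
S=snap("side","pics/s6f.png");p=np.load("p.npy")
cv2.imwrite("pics/s6.png",cv2.resize(cv2.imread("pics/s6f.png")[110:270,170:370],None,fx=3.7,fy=3.7,interpolation=3))
f=lambda P:((proj(S,P)-[170,110]+.4)*3.7).round().tolist()
print("plate top",f(w(p,[(-32,100,76),(32,100,76)])),"bar shut",f(w(p,[(-56,-147,98),(-56,125,98)])))
E
```

```text
time: 11.95
eef_pos: [0.5886, 0.072, 0.2143]
eef_rot: [-179.8, -0.0, 93.5]
contact_force: [0.0, -0.5, -0.2]
width: 0.0882
finger_force: 0.0
plate top [[339.0, 206.0], [413.0, 189.0]] bar shut [[467.0, 366.0], [298.0, 172.0]]
```

View pics/s6.png

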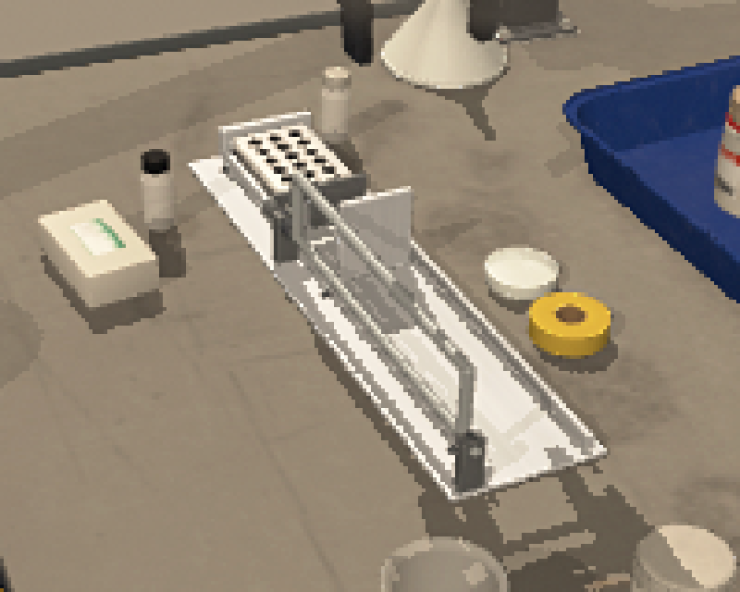

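The tray is home: the plate top is at (339–411, 190–206), as predicted. The gate is shut, with the bar from (298,175) to (467,362), and the bystanders haven't moved. I'll hand in.

```bash
python3 -c "
from workcell import bot
print(bot.finish_job())"
```

```text
the job is handed in; nothing more can be done
None
```

The tray is home against the end stop and the gate is shut behind the block. The robot is clear and no bystander looked moved in the last picture. I handed the job in after about 12 s of robot time, and no verdict was returned.

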